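# Index the painting turntable to the next hole

### The arm

A 6-joint arm with a two-finger parallel gripper is mounted at the origin on the work surface. World frame = base frame: x ahead of the robot, y to its left, z up, the work surface at z = 0. Lengths are in m, angles in degrees, forces in N, time in s.
With the tool pointing down it reaches from about 0.3 to 0.75 m from the base axis. Payload 8.5 kg.
Tool frame: the origin (TCP) lies between the finger pads; the fingertips stand env.finger_overhang ahead of it and the grasp point (between the pads) lies 2 mm behind it (env.finger_overhang is the distance from the TCP to the fingertips, in m); z points along the fingers, y is the line along which they close (so a half turn about z gives the same grasp; the last joint's range is limited). The gripper opens to 85 mm and grips with 20 to 120 N. Pads are 22 mm wide; open, the fingers measure 114 mm over their backs; the gripper's body (76 mm by 85 mm) begins 54 mm behind the grasp point. The pads swing forward as they close: fully open they stand 13 mm farther back than shut.
Start: joints at [53.669, 21.807, 74.336, -0, 83.858, -12.336], TCP at [0.224, 0.502, 0.223] pointing down, gripper open.
Joint ranges: [-178.18, 178.18], [-50.72, 133.34], [12.68, 142.11], [-81.47, 261.47], [9.98, 163.14], [-165.26, 165.26]. Speed limits (degrees/s): [136.94, 136.94, 180, 180, 180, 180].

### API

Orientations are given as a 3x3 rotation matrix whose columns are the frame's x, y, z axes.
In Python, from rig import env gives the robot as it stands. The module is installed in compiled form; this text tells all that it offers.
- The arm moves only by the tool jog_arm, never from a script. Its arguments are lists of equal length, an entry for each row: "hand": the finger opening in m, from 0 to 0.0854; "travel": the shift along the world's x, y, z in m, a list of three; "yaw": the turn about the world's z in rad. A call has exactly 5 rows; each row shifts and turns the commanded pose from where the row before left it; what a row does not reach is not made up. A row lasts 1/8 s, in which the tool goes at most 62.5 mm and 10.7 degrees, less where a joint would pass 70% of its speed; a pose out of reach is approached as far as the arm can. A call is refused whole if a number of a shift passes 0.0625 or a number of a turn 0.188, either way. A call with a gripper value outside its range is refused whole. The fingers move at their own pace and stop on an object; "grip_force" is the grip in N (left out, the last holds). Time passes only in rows, so rows that do not move let the fingers close, or fill a call up. It gives the time, the measured TCP pose, the force, the opening and the grip force at its end, in the units of the state.
- env.observe(): the state, without advancing time (a new reading comes with each control period).
- env.get_image(name): name is "side" or "top"; returns the picture (480x640x3 uint8, red, green, blue); there is no depth.
- env.calibration(name): a dict with "fx", "fy", "cx", "cy" (pixels), "position" and "rotation" of the camera in the world. Camera axes: x right, y down, z forward; pixel columns grow to the right and rows downward; lengths in m; the calibration is good to about 2 mm. A picture is of the moment at which its call begins. calibration takes no time and is no camera call.
- env.close_job(): hands the job in; it is judged then, once.
The state is a dict: "time_s": time; "q": joint angles; "qvel": joint speeds; "joint_efforts": joint torques, N m; "position": TCP position; "tool_rot": TCP orientation; "ft_force": force on the tool from outside, world axes, zero at the start; "wrist_torque": the same for the moment, N m; "grip_width": finger opening in m; "gripper_force": force on a finger pad.
Only numpy, scipy, OpenCV 4.12 (cv2) and the standard library are available. Lean on these libraries where they do the work, as an engineer would, in place of code of your own. Each camera call takes 0.05 s, during which the arm holds its last target. There are 200 camera calls.

### The job

The puppet face on the indexing turntable is due for its next colour. With your fingertips press the red plunger pad fully down, and keeping it down swing the table round by it to the neighbouring hole marked by the green cone, not the orange one; then let go so that the plunger springs fully up into that hole. Lift nothing, do not touch the wet face, keep it in the middle of the table, and leave everything else on the bench as it is.

Things in the scene. Friction and masses are not known exactly. Their poses are not given: they have to be found in the camera images.
- index_base: fixed base of the indexing turntable; origin on the turning axis at bench level. Grey foot (190 mm dia.) under an aluminium hole plate 262 mm dia., top 40 mm high, with 6 black index holes 60 deg apart on a 120 mm radius
- turntable (a joint): angle (rad) of the wooden table (200 mm dia., top 56 mm high) about the upright axis; 0 at the start, positive is counter-clockwise seen from above; holes at every 60 deg (1.047). Light friction, about 0.15 N m: it stays where it is left. Locked while the plunger's pin is in a hole
- hub (a point): centre of the table's top face, on the turning axis, 56 mm above the bench
- plunger (a joint): how far the plunger is pressed (m): 0 = up, pin fully in a hole; 0.015 = fully down. Pressed 0.012 or more, the pin is clear of the hole and the table can turn; less, it is locked. Between holes the plate keeps it from rising past about 0.0115. Spring: 4 N at the top, 9.5 N fully down
- pad (a point): centre of the floor of the plunger's red round thumb pad, 140 mm from the turning axis on an arm of the table, travelling round with it, 80 mm above the bench when up. The pad is a shallow dish, 48 mm outside, 40 mm inside, rim 4 mm above the floor; pressing it straight down draws the brass pin (10 mm, round-tipped, 20 mm nearer the axis) down out of the hole; let go, it springs up. Finding its hole it centres itself from about 3 mm off
- green_cone: fixed green marker cone, 44 mm high, base 40 mm dia., on the bench 190 mm from the turning axis in line with the next hole, one hole (60 deg) to one side of the pad's start; origin under its centre
- orange_cone: the same in orange, in line with the hole one to the other side (where the table came from); green and orange change sides between runs
- face: freshly painted white puppet face, about 100 mm dia. and 50 mm high with black eyes, red nose and two green horns, lying loose face up in the middle of the table; origin under its centre. It rides round with the table
- mug: loose blue mug, 80 mm dia., 95 mm high; origin under its centre
- white_jar: loose white paint jar with white lid, 54 mm dia., 55 mm high, behind the turntable; origin under its centre
- green_jar: loose green paint jar with green lid, 54 mm dia., 55 mm high, behind the turntable; origin under its centre
- glue_bottle: loose white bottle, yellow cap, 60 mm dia., 150 mm high; origin under its centre
- paint_brush: loose brush, 180 mm long, lying on the bench
- drill: loose black cordless drill with orange battery, lying on its side, about 170 x 180 x 56 mm
- orange_pen: loose orange pen, 130 mm long, 12 mm thick, lying on the bench

How it is judged (in metres and radians):
On the way, in this order (a step that is already met when the one before it is completed fails the run):
1. plunger pressed down (over 12 mm) while the table is still at its starting hole (value of joint plunger above 0.012 m and horizontal distance between pad and green_cone above 0.15 m), for 0.1 s.
2. table swung by the plunger towards the green cone, pin out of the holes (horizontal distance between pad and green_cone between 0.075 and 0.12 m and value of joint plunger above 0.008 m and contact force between the fingers and plunger above 0.3 N).
At the end, for the whole second after the job is handed in: The plunger is fully up (within 2 mm) in the hole by the green cone (pad within 60 mm of the cone's centre, which only that hole allows), the table is at rest, and the face lies flat within 20 mm of the table's centre (value of joint plunger below 0.002 m and horizontal distance between pad and green_cone below 0.06 m and velocity of joint turntable between -0.03 and 0.03 rad/s and horizontal distance between face and hub below 0.02 m and angle between face's own z axis and vertical below 0.1 rad and linear speed of face below 0.02 m/s); the robot touches nothing.
It fails at once if the wet face is touched by the robot (contact force between any of the fingers, the arm and face above 0.3 N).
It fails at once if the face is lifted off or shifted from the middle of the table (z of face in the frame of hub above 0.012 m or horizontal distance between face and hub above 0.025 m).
It fails at once if the table is swung to the hole by the orange cone (horizontal distance between pad and orange_cone below 0.06 m).
It fails at once if a bystander is moved or lifted by more than 20 mm (distance of any of mug, white_jar, green_jar, glue_bottle, paint_brush, drill, orange_pen from where it was at the start of the episode above 0.02 m).
It also fails if it takes over 38 s, if anything falls off the work surface, if the arm or the gripper's body presses on something with over 40 N, if the wrist force passes 120 N, or if a joint passes its speed limit or range.

## Working session

There is one attempt and no reset: what is moved stays moved. The work goes in short steps, Python scripts to look and compute and a tool call to move; the robot and the scene stay as the last step left them, time stands still between calls to the robot, and variables do not carry over. Pictures are saved under pics/ and viewed, at most 10 in all, crops included, and the job is handed in when it is done.

Besides the shell and the picture viewer there is one more tool, called after "Call:" by a JSON object that holds its "method" and its "body", one argument or row to a line. jog_arm: Moves the arm, as the interface text tells. Its arguments: {"type":"object","properties":{"hand":{"type":"array"},"travel":{"type":"array"},"yaw":{"type":"array"},"grip_force":{"type":"number"}},"required":["hand","travel","yaw"]}

```bash
mkdir -p pics; python3 - <<'E'
from rig import env
import cv2
for n in("top","side"):
    cv2.imwrite(f"pics/{n}0.png",env.get_image(n)[:,:,::-1]); print(env.calibration(n))
s=env.observe(); print(s['time_s'],s['position'],s['tool_rot'],env.finger_overhang,s['grip_width'],s['ft_force'])
E
```

```text
{'fx': 625.0663307539228, 'fy': 625.0663307539228, 'cx': 306.37623242626745, 'cy': 244.5046104791935, 'position': array([ 0.43209   , -0.02166201,  1.81762428]), 'rotation': array([[-0.00865258, -0.99624956,  0.0860927 ],
       [-0.99982528,  0.00719268, -0.01725312],
       [ 0.01656917, -0.08622694, -0.99613773]])}
{'fx': 473.49867968928856, 'fy': 473.49867968928856, 'cx': 313.25504760917755, 'cy': 233.72777386906282, 'position': array([ 0.50655476, -1.06217003,  0.87922833]), 'rotation': array([[ 0.99658152, -0.05633617,  0.06042771],
       [-0.08222946, -0.60580709,  0.7913508 ],
       [-0.00797414, -0.79361452, -0.60836864]])}
0.1 [0.22349252 0.50225391 0.22236666] [[-9.13583145e-01  4.06651207e-01 -7.95283843e-04]
 [ 4.06651874e-01  9.13582592e-01 -1.04955952e-03]
 [ 2.99752831e-04 -1.28226355e-03 -9.99999133e-01]] 0.017 0.08503324322310186 [ 0.06739304 -0.75618941 -0.05387619]
```

View pics/top0.png

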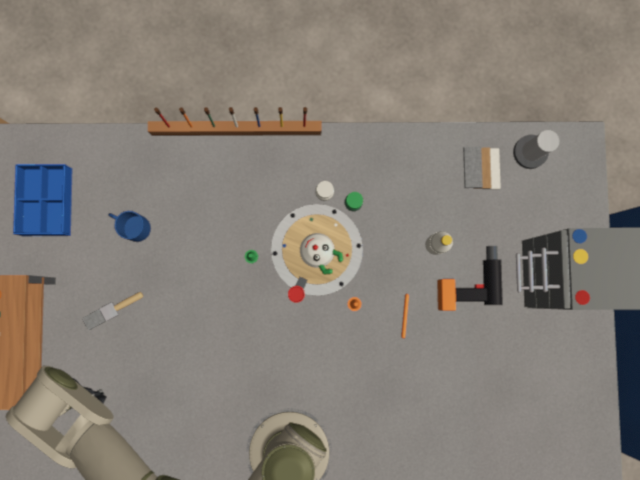

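View pics/side0.png

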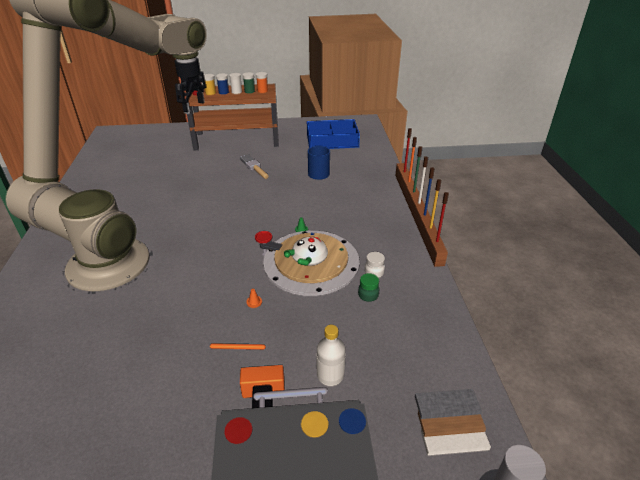

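Top view: red pad at about (296,294), table centre (317,250), green cone (252,256), orange cone (354,304). Side view: pad at (264,237), green cone (301,224), orange cone (254,297). Next I triangulate these.

```bash
cat > h.py <<'E'
from rig import env
import cv2, numpy as np
def ray(n,p):
    c=env.calibration(n); d=np.array([(p[0]-c['cx'])/c['fx'],(p[1]-c['cy'])/c['fy'],1.]); d=c['rotation']@d
    return np.array(c['position']),d/np.linalg.norm(d)
def plane(n,p,z):
    o,d=ray(n,p); return o+d*(z-o[2])/d[2]
def tri(a,b):
    A=np.zeros((3,3));B=np.zeros(3)
    for n,p in(("top",a),("side",b)):
        o,d=ray(n,p);P=np.eye(3)-np.outer(d,d);A+=P;B+=P@o
    return np.linalg.solve(A,B)
HUE={'red':((0,6),(172,180)),'orange':((7,15),),'green':((55,80),)}
def blob(img,col,near,r=25,dbg=None):
    hsv=cv2.cvtColor(img,cv2.COLOR_RGB2HSV); m=0
    for a,b in HUE[col]: m=m|cv2.inRange(hsv,(a,130,60),(b,255,255))
    k=np.zeros_like(m);cv2.circle(k,tuple(map(int,near)),r,255,-1); m&=k
    cs,_=cv2.findContours(m,cv2.RETR_EXTERNAL,cv2.CHAIN_APPROX_NONE); c=max(cs,key=cv2.contourArea)
    M=cv2.moments(c); return np.array([M['m10']/M['m00'],M['m01']/M['m00']]),cv2.boundingRect(c),c
E
python3 - <<'E'
from h import *
np.set_printoptions(precision=4,suppress=True)
t=env.get_image("top");s=env.get_image("side")
for n,c,a,b in(("pad",'red',(296,294),(264,237)),("green",'green',(252,256),(301,224)),("orange",'orange',(354,304),(254,297))):
    p,r,_=blob(t,c,a,15);q,r2,_=blob(s,c,b,15)
    print(n,p,r,q,r2,tri(p,q),plane("top",p,.082),plane("side",q,.082),plane("top",p,.02))
# plate outline: holes (dark) on plate z=.04
g=cv2.cvtColor(t,cv2.COLOR_RGB2GRAY)
m=(g<40).astype(np.uint8);k=np.zeros_like(m);cv2.circle(k,(317,250),48,1,-1);cv2.circle(k,(317,250),36,0,-1)
n,l,st,ce=cv2.connectedComponentsWithStats(m&k)
P=[]
for i in range(1,n):
    if st[i,4]>3: w=plane("top",ce[i],.04);P.append(w[:2]);print(ce[i],st[i,4],w)
cv2.imwrite("pics/crop0.png",cv2.resize(t[190:320,230:380,::-1],None,fx=4,fy=4,interpolation=cv2.INTER_CUBIC))
E
```

```text
pad [295.7736 293.6257] (288, 286, 16, 16) [263.0948 236.6525] (255, 231, 17, 13) [ 0.4465 -0.0212  0.0786] [ 0.4458 -0.0212  0.082 ] [ 0.4473 -0.0256  0.082 ] [ 0.4463 -0.0212  0.02  ]
green [250.978 256.022] (246, 251, 11, 11) [300.902 225.854] (295, 218, 13, 14) [0.5569 0.1075 0.0132] [0.5511 0.1025 0.082 ] [0.5539 0.0146 0.082 ] [0.5553 0.107  0.02  ]
orange [354.0513 303.6545] (348, 297, 13, 14) [253.5756 299.6647] (246, 289, 16, 19) [ 0.4169 -0.1893  0.0057] [ 0.4168 -0.1823  0.082 ] [ 0.4255 -0.2655  0.082 ] [ 0.4162 -0.188   0.02  ]
```

View pics/crop0.png

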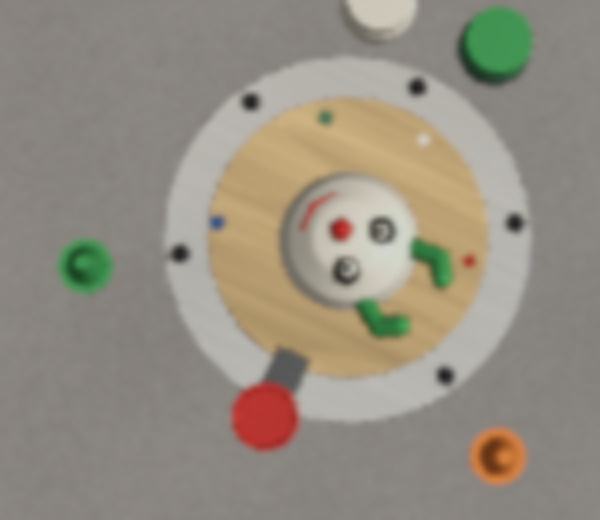

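The crop shows the five free holes at (250,101), (417,87), (515,222), (445,375) and (179,253) in crop pixels. The pad sits at (264,416), with the green cone one hole clockwise from it in the image.

```bash
python3 - <<'E'
from h import *
np.set_printoptions(precision=4,suppress=True)
H=[(250,101),(417,87),(515,222),(445,375),(179,253)]
W=np.array([plane("top",(a/4+229.6,b/4+189.6),.04)[:2] for a,b in H])
c=(W[0]+W[3]+W[1+1]+W[4])/4; print("centre",c)
for w in W: print(np.hypot(*(w-c)),np.degrees(np.arctan2(*(w-c)[::-1])))
for n,p in(("pad",(.446,-.0212)),("pad2",(.4473,-.0256)),("green",(.5555,.107)),("or",(.4165,-.188))):
    d=np.array(p)-c; print(n,np.hypot(*d),np.degrees(np.arctan2(d[1],d[0])))
E
```

```text
centre [ 0.5727 -0.0809]
0.12013025120650583 34.86312701868273
0.11945258992046333 -25.379341211201528
0.12051653488789761 -85.14499223632531
0.1200368928291055 -145.1791126027413
0.120393202021447 94.87243288693345
pad 0.14011759862369522 154.76228414902826
pad2 0.13710844212874634 156.19399462801655
green 0.18873193707823482 95.2419568742066
or 0.18940202152814886 -145.58111946991073
```

Call:
{"method": "jog_arm", "body": {
  "hand": [0,0,0,0,0],
  "travel": [
    [0.022,-0.052,0],
    [0.022,-0.052,0],
    [0.022,-0.052,0],
    [0.022,-0.052,0],
    [0.022,-0.052,0]
  ],
  "yaw": [0,0,0,0,0],
  "grip_force": 20
}}

```text
time_s: 0.82
position: [0.334, 0.2408, 0.223]
tool_rot: [[-0.914, 0.406, 0.0], [0.406, 0.914, 0.0], [-0.0, 0.0, -1.0]]
ft_force: [0.7, 0.2, 0.4]
grip_width: 0.0001
gripper_force: 0.0
```

Call:
{"method": "jog_arm", "body": {
  "hand": [0,0,0,0,0],
  "travel": [
    [0.022,-0.052,0],
    [0.022,-0.052,0],
    [0.022,-0.052,-0.02],
    [0.022,-0.052,-0.03],
    [0.022,-0.052,-0.03]
  ],
  "yaw": [0,0,0,0,0]
}}

```text
time_s: 1.45
position: [0.4432, -0.0171, 0.1436]
tool_rot: [[-0.913, 0.407, 0.001], [0.407, 0.913, -0.0], [-0.001, 0.0, -1.0]]
ft_force: [1.5, 0.2, 1.2]
grip_width: -0.0002
gripper_force: 0.0
```

Call:
{"method": "jog_arm", "body": {
  "hand": [0,0,0,0,0],
  "travel": [
    [0.002,-0.003,-0.012],
    [0,0,-0.01],
    [0,0,0],
    [0,0,0],
    [0,0,0]
  ],
  "yaw": [0,0,0,0,0]
}}

```text
time_s: 2.08
position: [0.4448, -0.0177, 0.1229]
tool_rot: [[-0.914, 0.406, 0.001], [0.406, 0.914, -0.0], [-0.001, 0.0, -1.0]]
ft_force: [0.4, 0.4, -0.1]
grip_width: -0.0
gripper_force: 0.0
```

```bash
python3 - <<'E'
from h import *
np.set_printoptions(precision=4,suppress=True)
t=env.get_image("top");s=env.get_image("side"); o=env.observe()
print(o['time_s'],o['position'],o['tool_rot'],o['ft_force'],o['grip_width'])
a=cv2.resize(t[210:340,240:370],(560,560));b=cv2.resize(s[160:290,200:330],(560,560))
cv2.imwrite("pics/c1.png",cv2.resize(np.hstack([a,b]),(800,400))[:,:,::-1])
E
```

```text
2.175 [ 0.4448 -0.0179  0.1227] [[-0.9138  0.4061  0.0008]
 [ 0.4061  0.9138 -0.0003]
 [-0.0009  0.0001 -1.    ]] [ 0.5338 -0.1999 -0.4784] -4.83181928106529e-06
```

View pics/c1.png

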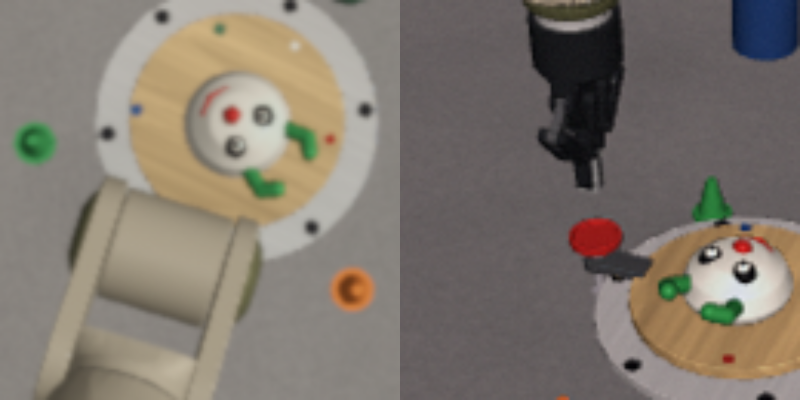

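The fingertips (side crop about (589,187)) hang above the red pad (595,237), nothing else near. I'll fine-align and lower.

Call:
{"method": "jog_arm", "body": {
  "hand": [0,0,0,0,0],
  "travel": [
    [0.001,-0.0035,-0.01],
    [0,0,-0.01],
    [0,0,-0.004],
    [0,0,-0.004],
    [0,0,0]
  ],
  "yaw": [0,0,0,0,0]
}}

```text
time_s: 2.8
position: [0.4456, -0.0217, 0.094]
tool_rot: [[-0.914, 0.407, -0.0], [0.407, 0.914, 0.0], [0.0, -0.0, -1.0]]
ft_force: [0.0, 0.5, -0.3]
grip_width: 0.0001
gripper_force: 0.0
```

```bash
python3 - <<'E'
from h import *
np.set_printoptions(precision=4,suppress=True)
s=env.get_image("side"); o=env.observe()
print(o['time_s'],o['position'],o['ft_force'])
cv2.imwrite("pics/c2.png",cv2.resize(s[190:260,230:330,::-1],None,fx=7,fy=7,interpolation=cv2.INTER_CUBIC))
E
```

```text
2.85 [ 0.4457 -0.0217  0.0943] [0.1168 0.7969 0.0162]
```

View pics/c2.png

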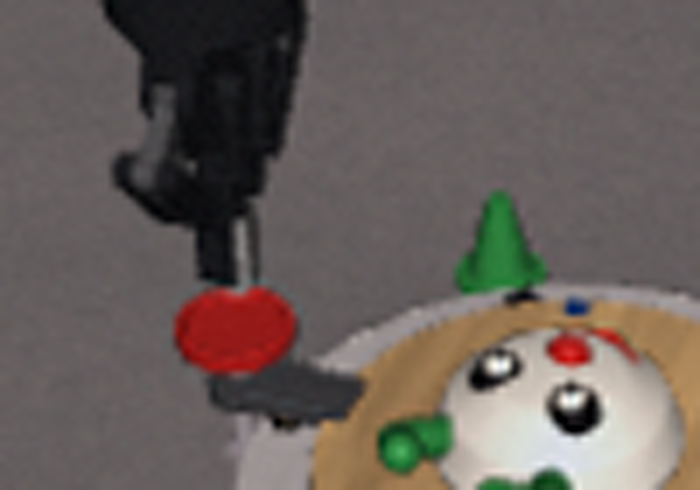

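Call:
{"method": "jog_arm", "body": {
  "hand": [0,0,0,0,0],
  "travel": [
    [0,0,-0.003],
    [0,0,-0.003],
    [0,0,-0.002],
    [0,0,0],
    [0,0,0]
  ],
  "yaw": [0,0,0,0,0]
}}

```text
time_s: 3.48
position: [0.4457, -0.0217, 0.0863]
tool_rot: [[-0.914, 0.407, 0.0], [0.407, 0.914, -0.0], [-0.0, 0.0, -1.0]]
ft_force: [-0.0, -0.5, -0.1]
grip_width: -0.0
gripper_force: 0.0
```

```bash
python3 - <<'E'
from h import *
np.set_printoptions(precision=4,suppress=True)
def proj(n,P):
    c=env.calibration(n); v=c['rotation'].T@(np.array(P)-c['position']); return v[0]/v[2]*c['fx']+c['cx'],v[1]/v[2]*c['fy']+c['cy']
s=env.get_image("side"); o=env.observe(); p=o['position']
print(o['time_s'],p,o['ft_force'])
for z in(0,.01,.017): print(z,proj("side",p-[0,0,z]))
print("pad",proj("side",(.446,-.0213,.08)),blob(s,'red',(264,237),15)[:2])
cv2.imwrite("pics/c3.png",cv2.resize(s[190:260,230:330,::-1],None,fx=7,fy=7,interpolation=cv2.INTER_CUBIC))
E
```

```text
3.525 [ 0.4457 -0.0217  0.0863] [-0.8896  0.2522  0.2582]
0 (np.float64(262.3930118911516), np.float64(234.5875041336938))
0.01 (np.float64(262.65841612610046), np.float64(237.4560974350854))
0.017 (np.float64(262.8427350415708), np.float64(239.44828872901854))
pad (np.float64(262.66499407971577), np.float64(236.31018295147135)) (array([263.0574, 237.2946]), (255, 231, 17, 13))
```

View pics/c3.png

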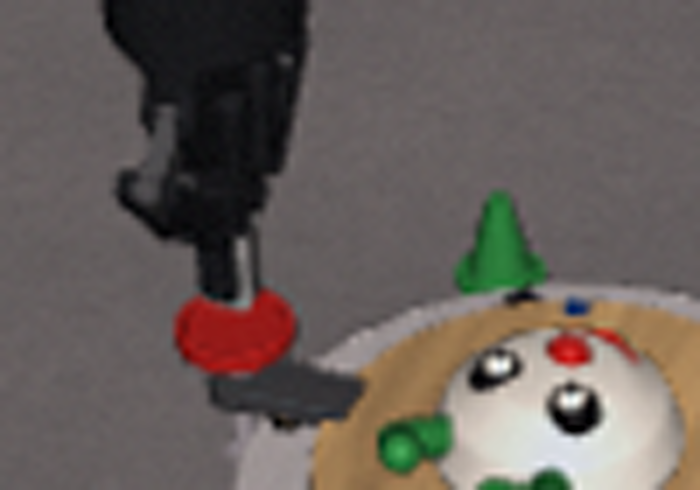

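The shut fingertip bottom shows at crop (228,303), still above the pad floor and not yet touching. I'll keep lowering by force.

Call:
{"method": "jog_arm", "body": {
  "hand": [0,0,0,0,0],
  "travel": [
    [0,0,-0.003],
    [0,0,-0.003],
    [0,0,-0.002],
    [0,0,0],
    [0,0,0]
  ],
  "yaw": [0,0,0,0,0]
}}

```text
time_s: 4.15
position: [0.4457, -0.0217, 0.0783]
tool_rot: [[-0.914, 0.407, 0.0], [0.407, 0.914, -0.0], [-0.0, -0.0, -1.0]]
ft_force: [0.3, -0.3, 1.1]
grip_width: -0.0
gripper_force: 0.0
```

Call:
{"method": "jog_arm", "body": {
  "hand": [0,0,0,0,0],
  "travel": [
    [0,0,-0.002],
    [0,0,-0.002],
    [0,0,0],
    [0,0,0],
    [0,0,0]
  ],
  "yaw": [0,0,0,0,0]
}}

```text
time_s: 4.78
position: [0.4457, -0.0217, 0.0743]
tool_rot: [[-0.914, 0.407, 0.0], [0.407, 0.914, -0.0], [-0.0, 0.0, -1.0]]
ft_force: [-0.4, -0.2, 0.2]
grip_width: 0.0002
gripper_force: 0.0
```

Call:
{"method": "jog_arm", "body": {
  "hand": [0,0,0,0,0],
  "travel": [
    [0,0,-0.002],
    [0,0,-0.001],
    [0,0,0],
    [0,0,0],
    [0,0,0]
  ],
  "yaw": [0,0,0,0,0]
}}

```text
time_s: 5.4
position: [0.4457, -0.0217, 0.0714]
tool_rot: [[-0.914, 0.407, 0.0], [0.407, 0.914, -0.0], [-0.0, 0.0, -1.0]]
ft_force: [-1.6, 0.2, 2.7]
grip_width: 0.0001
gripper_force: 1.8
```

```bash
python3 - <<'E'
from h import *
s=env.get_image("side");t=env.get_image("top"); o=env.observe()
print(o['time_s'],o['position'],o['ft_force'],blob(s,'red',(264,237),15)[:2])
a=cv2.resize(s[190:260,230:330,::-1],(500,350),interpolation=cv2.INTER_CUBIC)
cv2.imwrite("pics/c4.png",a)
E
```

```text
5.5 [ 0.44565718 -0.021714    0.07133016] [-0.58529913  0.03777087  4.45160605] (array([263.18360071, 238.40819964]), (255, 232, 17, 12))
```

View pics/c4.png

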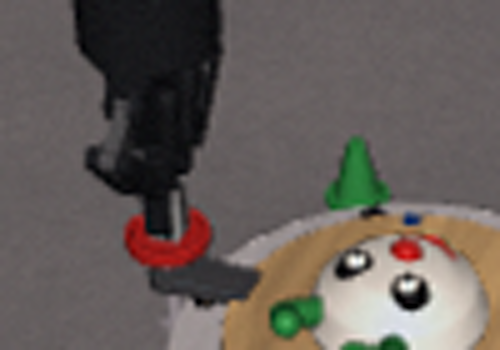

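Fingers are now inside the dish at about (165,235) in the crop, with a 4.4 N reaction. Press down.

Call:
{"method": "jog_arm", "body": {
  "hand": [0,0,0,0,0],
  "travel": [
    [0,0,-0.004],
    [0,0,-0.004],
    [0,0,-0.004],
    [0,0,0],
    [0,0,0]
  ],
  "yaw": [0,0,0,0,0]
}}

```text
time_s: 6.12
position: [0.4457, -0.0217, 0.0592]
tool_rot: [[-0.914, 0.407, 0.0], [0.407, 0.914, -0.0], [-0.0, -0.0, -1.0]]
ft_force: [-1.0, 1.2, 7.5]
grip_width: -0.0001
gripper_force: 3.9
```

Call:
{"method": "jog_arm", "body": {
  "hand": [0,0,0,0,0],
  "travel": [
    [0,0,-0.001],
    [0,0,-0.001],
    [0,0,0],
    [0,0,0],
    [0,0,0]
  ],
  "yaw": [0,0,0,0,0]
}}

```text
time_s: 6.75
position: [0.4457, -0.0217, 0.0573]
tool_rot: [[-0.914, 0.407, 0.0], [0.407, 0.914, -0.0], [-0.0, -0.0, -1.0]]
ft_force: [-1.0, 0.3, 8.2]
grip_width: -0.0001
gripper_force: 4.3
```

Call:
{"method": "jog_arm", "body": {
  "hand": [0,0,0,0,0],
  "travel": [
    [0,0,-0.001],
    [0,0,0],
    [0,0,0],
    [0,0,0],
    [0,0,0]
  ],
  "yaw": [0,0,0,0,0]
}}

```text
time_s: 7.38
position: [0.4457, -0.0217, 0.0566]
tool_rot: [[-0.914, 0.407, 0.0], [0.407, 0.914, -0.0], [-0.001, 0.0, -1.0]]
ft_force: [-3.8, 1.5, 11.5]
grip_width: 0.0003
gripper_force: 5.8
```

```bash
python3 - <<'E'
import numpy as np
c=np.array([.5727,-.0809])
a=np.radians(154.8-np.linspace(0,60,21)); P=c+.14*np.c_[np.cos(a),np.sin(a)]
print(np.round(np.diff(P,axis=0)*1e3,1).tolist(),P[-1],P[10])
E
```

```text
[[3.3, 6.5], [3.6, 6.4], [4.0, 6.2], [4.3, 6.0], [4.6, 5.7], [4.9, 5.5], [5.2, 5.2], [5.4, 4.9], [5.7, 4.6], [5.9, 4.3], [6.1, 4.0], [6.3, 3.7], [6.5, 3.4], [6.7, 3.0], [6.8, 2.7], [7.0, 2.3], [7.1, 1.9], [7.2, 1.6], [7.2, 1.2], [7.3, 0.8]] [0.5609851 0.058609 ] [0.4928001  0.03406089]
```

Call:
{"method": "jog_arm", "body": {
  "hand": [0,0,0,0,0],
  "travel": [
    [0.0033,0.0065,0],
    [0.0036,0.0064,0],
    [0.004,0.0062,0],
    [0.0043,0.006,0],
    [0.0046,0.0057,0]
  ],
  "yaw": [-0.052,-0.052,-0.052,-0.052,-0.052]
}}

```text
time_s: 8.0
position: [0.466, 0.0092, 0.0566]
tool_rot: [[-0.777, 0.629, 0.001], [0.629, 0.777, -0.0], [-0.001, 0.0, -1.0]]
ft_force: [-1.3, -0.4, 10.6]
grip_width: -0.0002
gripper_force: 4.9
```

```bash
cat > chk.py <<'E'
from h import *
import sys
np.set_printoptions(precision=4,suppress=True)
o=env.observe();p=o['position'];c=env.calibration("side");v=c['rotation'].T@(p-[0,0,-.006]-c['position'])
u=(v[0]/v[2]*c['fx']+c['cx'],v[1]/v[2]*c['fy']+c['cy'])
s=env.get_image("side");q,r,_=blob(s,'red',u,22)
w=plane("side",(r[0]+r[2]/2-.5,r[1]+r[3]/2-.5),.069);d=w[:2]-[.5727,-.0809]
print(o['time_s'],p,o['ft_force'],"pad",w,np.hypot(*d),np.degrees(np.arctan2(d[1],d[0])),r)
if len(sys.argv)>1: cv2.imwrite(sys.argv[1],cv2.resize(s[170:270,230:350,::-1],None,fx=5,fy=5,interpolation=cv2.INTER_CUBIC))
E
python3 chk.py
```

```text
8.0 [0.466  0.0092 0.0566] [-1.3467 -0.4432 10.6304] pad [ 0.4671 -0.0007  0.069 ] 0.1326163607981425 142.77509018796547 (263, 229, 16, 12)
```

The pad is following. I'll continue the swing.

Call:
{"method": "jog_arm", "body": {
  "hand": [0,0,0,0,0],
  "travel": [
    [0.0049,0.0055,0],
    [0.0052,0.0052,0],
    [0.0054,0.0049,0],
    [0.0057,0.0046,0],
    [0.0059,0.0043,0]
  ],
  "yaw": [-0.052,-0.052,-0.052,-0.052,-0.052]
}}

```text
time_s: 8.68
position: [0.4933, 0.0335, 0.0566]
tool_rot: [[-0.589, 0.808, 0.002], [0.808, 0.589, -0.001], [-0.001, 0.001, -1.0]]
ft_force: [-1.1, -1.5, 8.8]
grip_width: -0.0001
gripper_force: 4.4
```

Call:
{"method": "jog_arm", "body": {
  "hand": [0,0,0,0,0],
  "travel": [
    [0.0061,0.004,0],
    [0.0063,0.0037,0],
    [0.0065,0.0034,0],
    [0.0067,0.003,0],
    [0.0068,0.0027,0]
  ],
  "yaw": [-0.052,-0.052,-0.052,-0.052,-0.052]
}}

```text
time_s: 9.3
position: [0.526, 0.05, 0.0567]
tool_rot: [[-0.362, 0.932, 0.002], [0.932, 0.362, -0.001], [-0.002, 0.002, -1.0]]
ft_force: [-0.2, -3.0, 8.0]
grip_width: -0.0001
gripper_force: 4.4
```

```bash
python3 chk.py pics/c5.png
```

```text
9.3 [0.526  0.05   0.0567] [-0.2482 -2.9582  8.0093] pad [0.5251 0.0391 0.069 ] 0.1290650843480049 111.64731817554411 (283, 220, 16, 11)
```

View pics/c5.png

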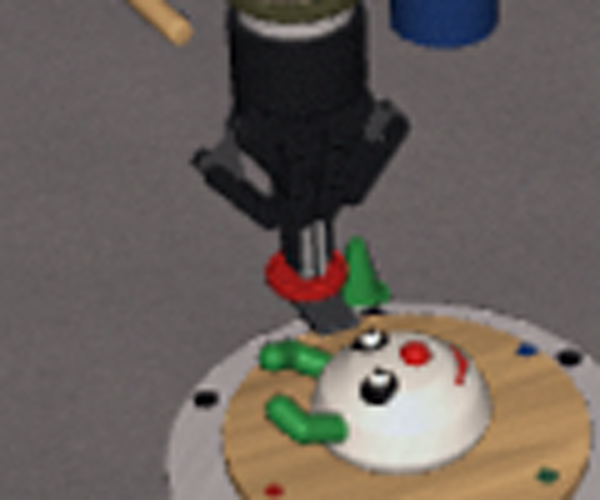

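The table is about 15° short of the green hole, the pad ring at crop (305,275) with the fingers inside it and the face still central. Finish the arc, slowing at the end.

Call:
{"method": "jog_arm", "body": {
  "hand": [0,0,0,0,0],
  "travel": [
    [0.007,0.0023,0],
    [0.0071,0.0019,0],
    [0.0072,0.0016,0],
    [0.0072,0.0012,0],
    [0.0037,0.0004,0]
  ],
  "yaw": [-0.052,-0.052,-0.052,-0.052,-0.026]
}}

```text
time_s: 9.98
position: [0.5583, 0.0572, 0.0567]
tool_rot: [[-0.136, 0.991, 0.002], [0.991, 0.136, -0.001], [-0.001, 0.002, -1.0]]
ft_force: [-0.9, -3.0, 8.7]
grip_width: 0.0
gripper_force: 4.4
```

Call:
{"method": "jog_arm", "body": {
  "hand": [0,0,0,0,0],
  "travel": [
    [0.002,0.0002,0],
    [0.0015,0.0002,0],
    [0,0,0],
    [0,0,0],
    [0,0,0]
  ],
  "yaw": [-0.014,-0.012,0,0,0]
}}

```text
time_s: 10.6
position: [0.5617, 0.0575, 0.0569]
tool_rot: [[-0.112, 0.994, 0.003], [0.994, 0.112, -0.001], [-0.002, 0.003, -1.0]]
ft_force: [-0.3, -2.1, 8.5]
grip_width: 0.0001
gripper_force: 4.4
```

```bash
python3 chk.py; python3 - <<'E'
from h import *
# table's arm/hole check from top: bright holes
t=env.get_image("top"); cv2.imwrite("pics/c6.png",cv2.resize(t[190:320,230:380,::-1],None,fx=4,fy=4,interpolation=cv2.INTER_CUBIC))
E
```

```text
10.6 [0.5617 0.0575 0.0569] [-0.2816 -2.0704  8.5048] pad [0.5603 0.048  0.069 ] 0.12953697570748987 95.47332379223981 (295, 218, 16, 10)
```

View pics/c6.png

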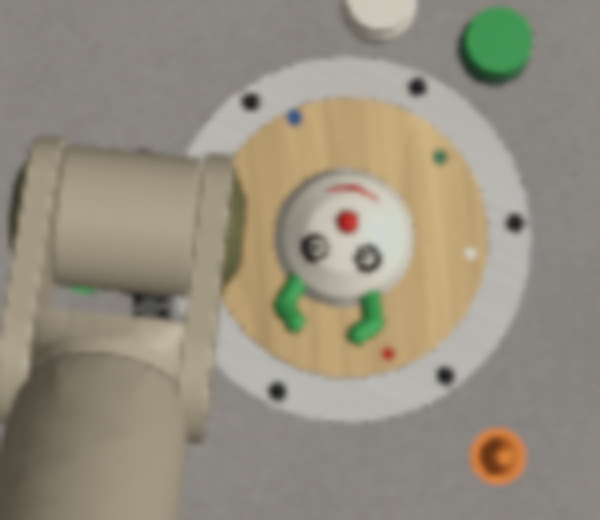

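The rotation of the table's dots in the crop (blue (217,222)→(294,117), red (469,261)→(388,354)) gives about 59.9°, so the pin is over the hole. Now let go straight up.

Call:
{"method": "jog_arm", "body": {
  "hand": [0,0,0,0,0],
  "travel": [
    [0,0,0.002],
    [0,0,0.002],
    [0,0,0.002],
    [0,0,0.003],
    [0,0,0]
  ],
  "yaw": [0,0,0,0,0]
}}

```text
time_s: 11.32
position: [0.5617, 0.0575, 0.0657]
tool_rot: [[-0.112, 0.994, 0.003], [0.994, 0.112, -0.001], [-0.002, 0.003, -1.0]]
ft_force: [0.8, -3.3, 6.4]
grip_width: -0.0
gripper_force: 2.8
```

The pad still pushes with 6 N at 6 mm depth, so the pin is rising into the hole. Keep lifting off.

Call:
{"method": "jog_arm", "body": {
  "hand": [0,0,0,0,0],
  "travel": [
    [0,0,0.004],
    [0,0,0.006],
    [0,0,0.01],
    [0,0,0.02],
    [0,0,0.04]
  ],
  "yaw": [0,0,0,0,0]
}}

```text
time_s: 11.95
position: [0.5596, 0.0586, 0.145]
tool_rot: [[-0.112, 0.994, -0.004], [0.994, 0.112, 0.001], [0.001, -0.004, -1.0]]
ft_force: [0.8, -0.0, 0.8]
grip_width: 0.0003
gripper_force: 0.0
```

Call:
{"method": "jog_arm", "body": {
  "hand": [0,0,0,0,0],
  "travel": [
    [0,0,0.05],
    [-0.04,0,0.05],
    [-0.06,0,0],
    [-0.06,0,0],
    [0,0,0]
  ],
  "yaw": [0,0,0,0,0]
}}

```text
time_s: 12.58
position: [0.3978, 0.059, 0.2445]
tool_rot: [[-0.112, 0.994, -0.001], [0.994, 0.112, 0.001], [0.001, -0.001, -1.0]]
ft_force: [1.3, 0.2, -0.3]
grip_width: 0.0001
gripper_force: 0.0
```

```bash
python3 - <<'E'
from h import *
np.set_printoptions(precision=4,suppress=True)
t=env.get_image("top");s=env.get_image("side");o=env.observe();print(o['time_s'],o['position'],o['ft_force'],abs(o['qvel']).max())
q,r,_=blob(s,'red',(303,219),16);w=plane("side",q,.082);print(q,r,w)
c=env.calibration("side")
for z in(.067,.08):
    v=c['rotation'].T@(np.array([.561,.0586,z+.002])-c['position']);print(z,v[:2]/v[2]*c['fx']+[c['cx'],c['cy']])
a=cv2.resize(t[190:320,230:380],(400,400));b=cv2.resize(s[170:290,230:350],(400,400))
cv2.imwrite("pics/c7.png",np.hstack([a,b])[:,:,::-1])
E
```

```text
12.675 [0.4016 0.0583 0.2447] [-0.1574  0.8394  0.3354] 2.1478390867929558
[302.6045 217.6754] (295, 212, 16, 12) [0.5613 0.0539 0.082 ]
0.067 [302.4918 220.3667]
0.08 [302.3942 216.7377]
```

View pics/c7.png

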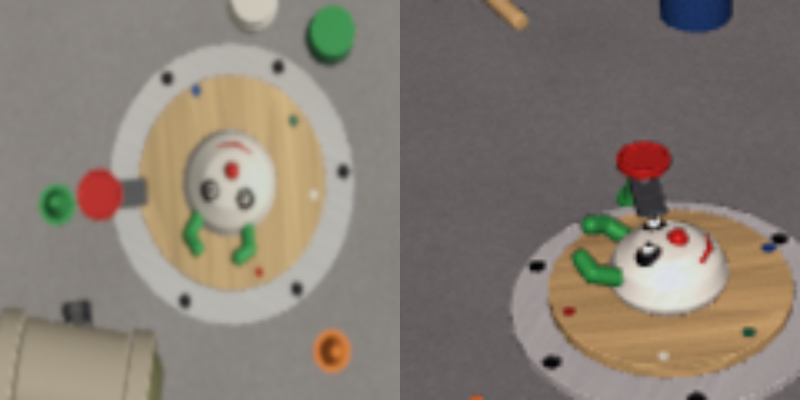

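The pad (100,195) sits next to the green cone (57,204), covering its hole. Its side-view row differs from the predicted "up" row by the same amount as at the start, so the plunger is fully up. The face is central and the arm is clear, so I'm handing in.

Call:
{"method": "jog_arm", "body": {
  "hand": [0,0,0,0,0],
  "travel": [
    [0,0,0],
    [0,0,0],
    [0,0,0],
    [0,0,0],
    [0,0,0]
  ],
  "yaw": [0,0,0,0,0]
}}

```text
time_s: 13.3
position: [0.4017, 0.0582, 0.244]
tool_rot: [[-0.112, 0.994, -0.0], [0.994, 0.112, 0.0], [0.0, -0.0, -1.0]]
ft_force: [-0.2, 0.2, 0.8]
grip_width: -0.0001
gripper_force: 0.0
```

```bash
python3 -c "
from rig import env
print(env.close_job())"
```

```text
the job is handed in; nothing more can be done
None
```

I swung the table about 60° to the green-cone hole and let the plunger up; the last pictures show it fully up, with the face central and untouched. The job was handed in at about 13.3 s; no verdict came back.

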